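# Find the heavy side of a blower impeller and hold it down

## Task

The laser's blower impeller is locked on the green balancing stand: draw the red-knobbed lock pin up out of its bore and park it upright in the open notch beside it, knob seated on the bracket. Then turn the freed impeller by hand and let it roll to find its heavy side; the bearings drag, so it stops equally far short from either direction and straight down is midway between the two rests. Finish with the fingers gripping the impeller still, its heavy side straight down, ready for me to mark, and leave the rest of the bench as it is.

Things in the scene. Friction and masses are not known exactly. Their poses are not given: they have to be found in the camera images.
- stand: Green balancing stand, fixed: base 250 x 130 x 14 mm, two posts carrying the arbor. Origin on the table under the impeller's middle; x along the arbor from impeller to lock bracket, y level to the parking notch's side, z up. Bearing heads (48 mm across, 22 thick, tops at z 124) at x -71 and 71 mm. On the +x head a steel lock bracket, 16 mm thick, top at z 140, over x 60 to 120, y -17 to 58 mm.
- bore (a point): Centre of the vertical guide bore at the bracket's top face (stand x 100, y 0, z 140 mm): a through hole 9.5 mm wide, straight above the brass index disc (40 mm across) on the arbor.
- notch (a point): Centre of the parking notch at the bracket's top face (stand x 100, y 40, z 140 mm): a slot 11 mm wide along stand y, its closed end 5.5 mm behind this point towards -x, open at the bracket's +x end and cut right through the 16 mm, so the pin can be let down into it from above or slid in from +x.
- pin: Loose lock pin, 45 g: shank 8 mm thick, 30 mm long, chamfered tip, under a round red knob 22 mm across, 36 mm high. Origin at the shoulder (underside of the knob), z up. At the start it stands in the bore, shoulder on the bracket, tip 10 mm deep in the index disc, pressed lightly sideways by the heavy side. The impeller is free once it has risen 12 mm; it is clear of the bracket after 32 mm.
- axle (a point): Impeller's centre on the arbor axis, 100 mm above the table, axes as the stand's. The impeller is an aluminium wheel 120 mm across, 34 mm wide (x -17 to 17), rim top 160 mm above the table, with flat side faces: back plate at -x, shroud with a 72 mm inlet at +x. It can be pinched across its faces from above, anywhere on the upper rim, and so carried round the axis.
- impeller (a joint): Turn of the impeller, rad: 0 while locked, no stops; positive lifts its stand +y side. A hidden heavy spot lies on another side each time, never straight down at the start. Let go, it rolls for up to some 5 s without coasting or swinging; bearing drag stops it well short of heavy side down, by an angle that differs each time (within 45 degrees) but is equal on both sides. Near heavy side up it can also stick.
- yellow_mark (a point): Yellow paint mark on the impeller's rim, 60 mm from the axis, midway across its width; on top at the start. Blue, red and white marks follow at quarter turns (blue on the stand's -y side, red below, white on +y at the start). The marks only show how far it has turned; they do not tell the heavy side.
- clip_tin: Bystander: small steel tin of balance clips, 70 x 50 x 20 mm, near the stand. Origin under its middle.
- paint_pen: Bystander: white and yellow paint pen, 135 mm long, 16 mm thick, lying near the stand.
- hex_set: Bystander: yellow holder with black hex keys, about 150 x 34 x 24 mm.
- post_mount: Bystander: aluminium post mount with black cap, 64 mm across, 58 mm high.
- solvent: Bystander: clear solvent bottle, 58 mm across, 115 mm high.
- driver: Bystander: screwdriver lying on the table.
- sensor_head: Bystander: black round power sensor on a small foot, about 102 mm high.

How it is judged:
By the outcome, as a careful person would: the job done as asked, in the order asked, and still so for the second after the job is handed in, while the arm keeps its last pose, push and grip.
It also fails if it takes over 72 s, if anything falls off the work surface, if the arm or the gripper's body presses on something with over 40 N, if the wrist force passes 120 N, or if a joint passes its speed limit or range.

## Robot

A 6-joint arm with a two-finger parallel gripper is mounted at the origin on the work surface. World frame = base frame: x ahead of the robot, y to its left, z up, the work surface at z = 0. Lengths are in m, angles in rad, forces in N, time in s.
With the tool pointing down it reaches from about 0.225 to 0.875 m from the base axis. Payload 3.4 kg.
Tool frame: the origin (TCP) lies on the centre line of the jaws, within the pads' length; the fingertips stand 17 mm ahead of it and the grasp point (between the pads) lies 2 mm behind it (manip.finger_overhang is the distance from the TCP to the fingertips, in m); y points along the fingers, x is the direction in which the jaws open and shut, and the axes are right-handed (so a half turn about y gives the same grasp; the last joint's range is limited). The gripper opens to 85 mm and grips with 20 to 120 N. Pads are 22 mm wide; open, the fingers measure 114 mm over their backs; the gripper's body (76 mm by 85 mm) begins 54 mm behind the grasp point. The pads swing forward as they close: fully open they stand 13 mm farther back than shut.
Start: joints at [-1.45, 0.276, 1.505, -0, 1.361, -0.121], TCP at [0.138, -0.558, 0.248] pointing down, gripper open.
Joint ranges: [-2.89, 2.89], [-0.75, 2.08], [0.22, 2.7], [-1.18, 4.32], [0.11, 2.71], [-2.7, 2.7]. Speed limits (rad/s): [2.57, 2.57, 3.14, 3.14, 3.14, 3.14].

## Interface

Orientations are given as a unit quaternion [w, x, y, z].
In Python, from rig import manip gives the robot as it stands.
- The arm moves only by the tool arm_command, never from a script. Its argument "commands" is a list of rows, each a list of 3 entries, a list of its own where there are three numbers: the finger opening in cm, from 0 to 8.54, then the shift along the world's x, y, z in cm, then the turn about the world's z in rad. A call has 1 to 12 rows; each row shifts and turns the commanded pose from where the row before left it; what a row does not reach is not made up. A row lasts 1/10 s, in which the tool goes at most 50 mm and 8.59 degrees, less where a joint would pass 70% of its speed; a pose out of reach is approached as far as the arm can. A call with a gripper value outside its range is refused whole. The fingers move at their own pace and stop on an object; "grip_force" is the grip in N (left out, the last holds). Time passes only in rows, so rows that do not move let the fingers close. It gives the time, the measured TCP pose, the force and the opening at its end, in the units of the state.
- manip.get_state(): the state, without advancing time (a new reading comes with each control period).
- manip.get_image(name): name is "side" or "top"; returns a dict with "pixels" (400x640x3 uint8, red, green, blue), "range_z" (400x640 float32, m along the optical axis (not along the pixel's ray), 0 where there is no reading), "intrinsics" (3x3 intrinsics, pixels), "R" (3x3) and "t" (3): a world point X has camera coordinates R X + t. Camera axes: x right, y down, z forward; pixel columns grow to the right and rows downward; lengths in m; the calibration is good to about 2 mm. A picture is of the moment at which its call begins.
- manip.sign_off(): hands the job in, once; it reports no verdict.
The state is a dict: "clock": time; "qpos": joint angles; "qd": joint speeds; "effort": joint torques, N m; "position": TCP position; "ee_rot": TCP orientation; "contact_force": force on the tool from outside, world axes, zero at the start; "moment": the same for the moment, N m; "width": finger opening in m.
Only numpy, scipy, OpenCV 4.12 (cv2) and the standard library are available. Lean on these libraries where they do the work, as an engineer would, in place of code of your own. Each camera call takes 0.05 s, during which the arm holds its last target.

## Working session

There is one attempt and no reset: what is moved stays moved. The work goes in short steps, Python scripts to look and compute and a tool call to move; the robot and the scene stay as the last step left them, time stands still between calls to the robot, and variables do not carry over. Pictures are saved under pics/ and viewed, and the job is handed in when it is done.

Besides the shell and the picture viewer there is one more tool, called after "Request:" as name(argument=value, ...) on one line, values as JSON. arm_command: Moves the arm, as the interface text tells. Its arguments: {"type":"object","properties":{"commands":{"type":"array"},"grip_force":{"type":"number"}},"required":["commands"]}

```bash
mkdir -p pics; ls; cat > h.py <<'E'
import numpy as np, cv2
from rig import manip
def snap(n,tag):
    im=manip.get_image(n)
    cv2.imwrite(f'pics/{tag}.png',im['pixels'][:,:,::-1])
    np.savez(f'pics/{tag}.npz',**im)
    return im
def w2p(im,X):
    c=im['R']@np.asarray(X)+im['t']; p=im['intrinsics']@c; return p[:2]/p[2]
def p2w(im,u,v,z=None,rng=None):
    d=np.linalg.inv(im['intrinsics'])@np.array([u,v,1.]); 
    o=-im['R'].T@im['t']; dw=im['R'].T@d
    s=(z-o[2])/dw[2] if rng is None else rng
    return o+s*dw
E
python3 - <<'E'
from h import *
for n in('side','top'):
    im=snap(n,n+'0'); print(n,im['intrinsics'].tolist(),(-im['R'].T@im['t']).round(3),im['R'].round(3).tolist())
print(manip.get_state())
E
```

```text
pics
side [[444.21393403580686, 0.0, 318.4703321766811], [0.0, 444.21393403580686, 198.66113542029825], [0.0, 0.0, 1.0]] [0.228 0.628 0.993] [[-0.886, -0.463, 0.016], [-0.376, 0.699, -0.609], [0.271, -0.545, -0.793]]
top [[455.0427045673326, 0.0, 323.9624499373332], [0.0, 455.0427045673326, 194.38340257531803], [0.0, 0.0, 1.0]] [3.820e-01 1.000e-03 1.317e+00] [[-0.009, -1.0, 0.005], [-0.994, 0.008, -0.111], [0.11, -0.006, -0.994]]
{'clock': 0.1, 'qpos': array([-1.45002550e+00,  2.76540449e-01,  1.50599008e+00,  1.54937017e-05,
        1.36071987e+00, -1.20978589e-01]), 'qd': array([ 0.00086957, -0.00375807, -0.00315187,  0.0025912 , -0.00062415,
       -0.00024194]), 'effort': array([ 1.18275115e-03, -4.17699730e+01, -2.46404743e+01, -2.31650183e-04,
        5.81031956e-03,  3.18973093e-06]), 'position': array([ 0.1376144 , -0.55783679,  0.24752779]), 'ee_rot': array([ 0.55705943, -0.5562229 ,  0.43647284, -0.43565163]), 'contact_force': array([ 0.68819988, -0.73787091,  0.79136211]), 'moment': array([-0.035653  ,  0.00321694, -0.0147312 ]), 'width': 0.0849112881600111}
```

View pics/side0.png

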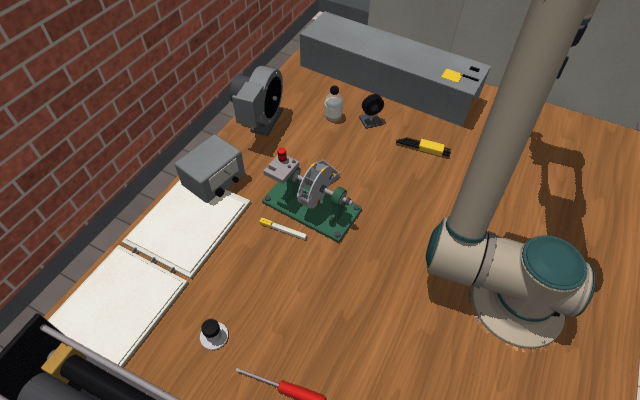

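View pics/top0.png

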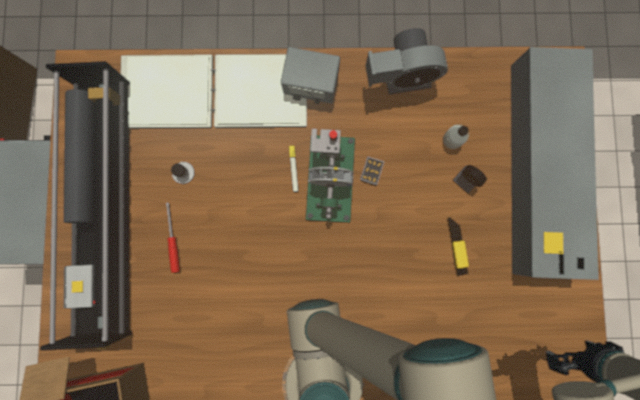

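```bash
python3 - <<'E'
from h import *
T=dict(np.load('pics/top0.npz'));S=dict(np.load('pics/side0.npz'))
a=cv2.resize(T['pixels'][110:235,280:400],None,fx=4.6,fy=4.6,interpolation=cv2.INTER_CUBIC)
b=cv2.resize(S['pixels'][135:245,250:375],None,fx=4.6,fy=4.6,interpolation=cv2.INTER_CUBIC)
cv2.imwrite('pics/za.png',a[:,:,::-1]);cv2.imwrite('pics/zb.png',b[:,:,::-1])
rays=[]
for n,im,(x0,x1,y0,y1) in(('top',T,(280,400,110,235)),('side',S,(250,375,135,245))):
    p=im['pixels'].astype(int);r,g,bb=p[...,0],p[...,1],p[...,2]
    M=np.zeros(r.shape,bool);M[y0:y1,x0:x1]=1
    red=(r>120)&(g<60)&(bb<60)&M
    v,u=np.nonzero(red);print(n,'red',len(u),u.mean(),v.mean(),u.min(),u.max(),v.min(),v.max())
    d=np.median(im['range_z'][red]); print(p2w(im,u.mean(),v.mean(),rng=d))
    gr=(g>r*1.5)&(g>bb*1.1)&M
    v,u=np.nonzero(gr)
    rect=cv2.minAreaRect(np.c_[u,v].astype(np.float32));print(rect,[p2w(im,*q,z=.014).round(4).tolist() for q in cv2.boxPoints(rect)])
E
```

```text
top red 3 333.0 137.33333333333334 331 335 137 138
[ 0.65515783 -0.03043439  0.17583469]
((326.5, 168.0), (66.0378646850586, 0.0), 122.00538635253906) [[0.6858, -0.0669, 0.014], [0.6858, -0.0669, 0.014], [0.5221, 0.0361, 0.014], [0.5221, 0.0361, 0.014]]
side red 42 281.1190476190476 150.3095238095238 277 285 147 153
[ 0.66237609 -0.02766332  0.17356576]
((313.15728759765625, 200.95120239257812), (91.42603302001953, 48.949954986572266), 27.758541107177734) [[0.6967, 0.0375, 0.014], [0.7231, -0.1323, 0.014], [0.4452, -0.1006, 0.014], [0.44, 0.0559, 0.014]]
```

```bash
sleep 1
```

```text
(no output)
```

View pics/za.png

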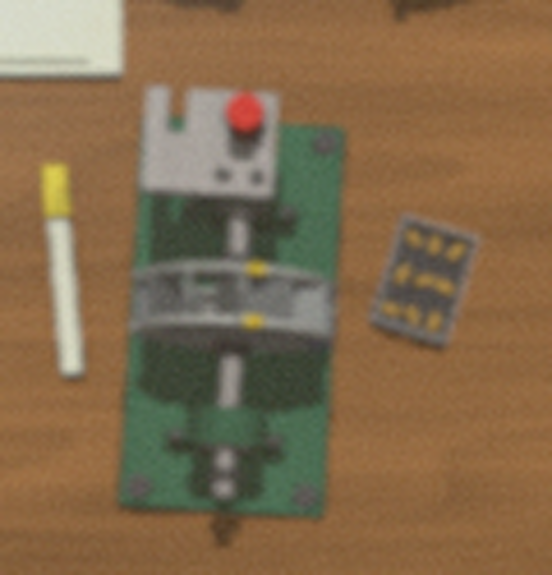

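View pics/zb.png

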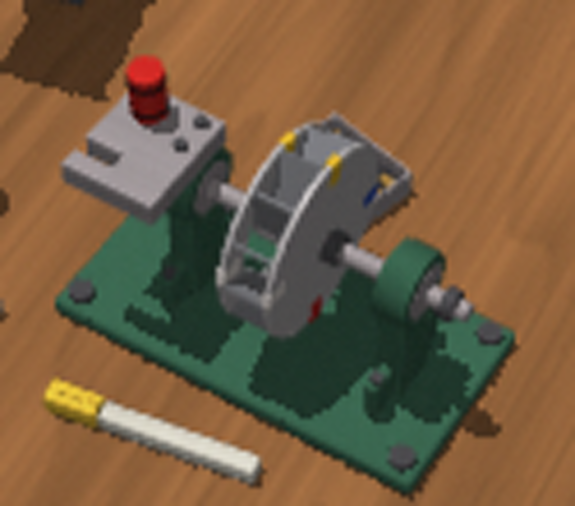

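```bash
cat > fit.py <<'E'
from h import *
from scipy.optimize import least_squares
T=dict(np.load('pics/top0.npz'));S=dict(np.load('pics/side0.npz'))
obs=[]
for q,X in [((345,127),(125,-65,14)),((123,508),(-125,65,14)),((324,514),(-125,-65,14)),((245,110),(100,0,176)),((146,87),(120,58,140)),((278,92),(120,-17,140)),((141,190),(60,58,140)),((272,196),(60,-17,140))]:
    obs.append((T,((q[0]+.5)/4.6-.5+280,(q[1]+.5)/4.6-.5+110),X))
for q,X in [((57,303),(125,65,14)),((408,484),(-125,65,14)),((514,335),(-125,-65,14)),((146,70),(100,0,176)),((62,163),(120,58,140)),((150,212),(60,58,140)),((226,128),(60,-17,140))]:
    obs.append((S,((q[0]+.5)/4.6-.5+250,(q[1]+.5)/4.6-.5+135),X))
def tf(p,X):
    c,s=np.cos(p[2]),np.sin(p[2]);X=np.array(X)/1000
    return np.array([p[0]+c*X[0]-s*X[1],p[1]+s*X[0]+c*X[1],X[2]])
if __name__=='__main__':
    f=lambda p:np.concatenate([w2p(im,tf(p,X))-np.array(q) for im,q,X in obs])
    r=least_squares(f,[.56,-.03,0],loss='soft_l1');print(r.x);print(r.fun.reshape(-1,2).round(1).tolist())
    for sel in (T,S):
        g=lambda p:np.concatenate([w2p(im,tf(p,X))-np.array(q) for im,q,X in obs if im is sel])
        print(least_squares(g,r.x).x)
    np.save('stand.npy',r.x)
    for n,X in dict(bore=(100,0,140),notch=(100,40,140),axle=(0,0,100)).items(): print(n,tf(r.x,X).round(4))
E
python3 fit.py; python3 - <<'E'
from h import *
from scipy.spatial.transform import Rotation as R
s=manip.get_state();q=s['ee_rot'];print(R.from_quat(np.r_[q[1:],q[0]]).as_matrix().round(3))
E
```

```text
[ 0.56577197 -0.0245164  -0.06116581]
[[-0.3, 2.4], [-1.4, 2.8], [0.3, 3.9], [0.2, -0.2], [-0.2, -0.4], [-0.6, -0.0], [-0.4, -0.5], [-0.4, -0.3], [0.9, -0.1], [3.5, 1.0], [3.6, -0.9], [-0.8, -1.4], [-1.1, -0.7], [-0.6, -1.8], [-0.9, -2.4]]
[ 0.56824456 -0.02589182 -0.05126213]
[ 0.56566675 -0.02106288 -0.07653151]
bore [ 0.6656 -0.0306  0.14  ]
notch [0.668  0.0093 0.14  ]
axle [ 0.5658 -0.0245  0.1   ]
[[ 0.239 -0.     0.971]
 [-0.971  0.002  0.239]
 [-0.002 -1.     0.   ]]
```

```bash
cat >> fit.py <<'E'
    def g(p):
        o=[]
        for im,q,X in obs:
            X=np.array(X,float)
            if X[2]==14: X[:2]+=p[3:5]
            o.append(w2p(im,tf(p,X))+(p[5:7] if im is S else 0)-np.array(q))
        return np.concatenate(o+[p[5:7]*.5])
    r=least_squares(g,np.r_[r.x,0,0,0,0],loss='soft_l1',x_scale=[.01,.01,.01,1,1,1,1]);print(r.x);print(r.fun[:-2].reshape(-1,2).round(1).tolist())
    np.save('stand.npy',r.x[:3])
    for n,X in dict(bore=(100,0,140),notch=(100,40,140),axle=(0,0,100)).items(): print(n,tf(r.x,X).round(4))
E
python3 fit.py
```

```text
[ 0.56577197 -0.0245164  -0.06116581]
[[-0.3, 2.4], [-1.4, 2.8], [0.3, 3.9], [0.2, -0.2], [-0.2, -0.4], [-0.6, -0.0], [-0.4, -0.5], [-0.4, -0.3], [0.9, -0.1], [3.5, 1.0], [3.6, -0.9], [-0.8, -1.4], [-1.1, -0.7], [-0.6, -1.8], [-0.9, -2.4]]
[ 0.56824456 -0.02589182 -0.05126213]
[ 0.56566675 -0.02106288 -0.07653151]
bore [ 0.6656 -0.0306  0.14  ]
notch [0.668  0.0093 0.14  ]
axle [ 0.5658 -0.0245  0.1   ]
[ 0.56467782 -0.02491504 -0.06492171 10.43010749 -0.05551665  0.26582904
  1.56624231]
[[0.2, -0.6], [-1.1, -0.5], [0.5, 0.7], [0.5, 0.2], [0.1, -0.1], [-0.2, 0.4], [-0.1, -0.2], [-0.1, 0.1], [-1.5, -0.2], [0.6, 0.9], [0.9, -0.8], [0.0, 0.2], [-0.4, 0.8], [0.1, -0.3], [-0.2, -0.8]]
bore [ 0.6645 -0.0314  0.14  ]
notch [0.6671 0.0085 0.14  ]
axle [ 0.5647 -0.0249  0.1   ]
```

Request:
arm_command(commands=[[8.5,[3.3,3.3,0],0.105],[8.5,[3.3,3.3,0],0.105],[8.5,[3.3,3.3,0],0.105],[8.5,[3.3,3.3,0],0.105],[8.5,[3.3,3.3,0],0.105],[8.5,[3.3,3.3,0],0.105],[8.5,[3.3,3.3,0],0.105],[8.5,[3.3,3.3,0],0.105],[8.5,[3.3,3.3,0],0.105],[8.5,[3.3,3.3,0],0.105],[8.5,[3.3,3.3,0],0.105],[8.5,[3.3,3.3,0],0.105]], grip_force=40)

```text
clock: 1.3
position: [0.5346, -0.1606, 0.248]
ee_rot: [0.707, -0.707, 0.023, -0.023]
contact_force: [0.3, -0.9, 0.4]
width: 0.085
```

Request:
arm_command(commands=[[6,[3.3,3.2,0],0],[6,[3.3,3.2,0],0],[6,[3.3,3.3,0],0],[6,[3.1,3.2,0],0],[6,[0,0,0],0]])

```text
clock: 1.8
position: [0.6669, -0.0287, 0.2467]
ee_rot: [0.708, -0.706, 0.022, -0.023]
contact_force: [-0.9, 0.6, -0.2]
width: 0.0598
```

```bash
python3 - <<'E'
from h import *
s=manip.get_state();print(s['position'],s['ee_rot'],s['width'])
S=snap('side','side1');T=snap('top','top1')
a=cv2.resize(T['pixels'][90:235,270:400],None,fx=3,fy=3,interpolation=cv2.INTER_CUBIC)
b=cv2.resize(S['pixels'][90:235,220:350],None,fx=3,fy=3,interpolation=cv2.INTER_CUBIC)
cv2.imwrite('pics/z1.png',np.hstack([a,b])[:,:,::-1])
E
```

```text
[ 0.66685861 -0.02870521  0.24671977] [ 0.70773984 -0.70574789  0.02228576 -0.02296913] 0.059843628412602545
```

View pics/z1.png

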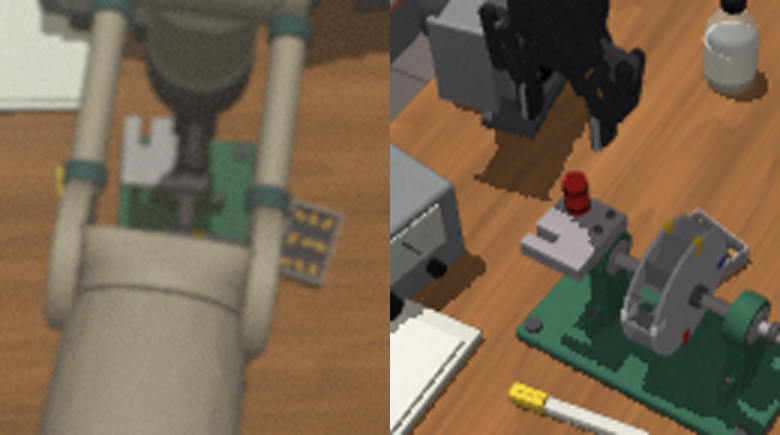

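Request:
arm_command(commands=[[6,[0,0,-2],0],[6,[0,0,-2],0],[6,[0,0,-2],0],[6,[0,0,0],0],[6,[0,0,0],0]])

```text
clock: 2.4
position: [0.6629, -0.0344, 0.1886]
ee_rot: [-0.707, 0.707, -0.025, 0.025]
contact_force: [-0.5, -0.8, 0.8]
width: 0.0601
```

```bash
python3 - <<'E'
from h import *
S=snap('side','side2')
s=manip.get_state();print(s['position'],s['contact_force'],s['width'])
b=cv2.resize(S['pixels'][90:235,220:350],None,fx=4,fy=4,interpolation=cv2.INTER_CUBIC)
cv2.imwrite('pics/z2.png',b[:,:,::-1])
E
```

```text
[ 0.66365106 -0.03431448  0.18944995] [ 0.83747872  0.50087292 -0.02822129] 0.060183494673075676
```

View pics/z2.png

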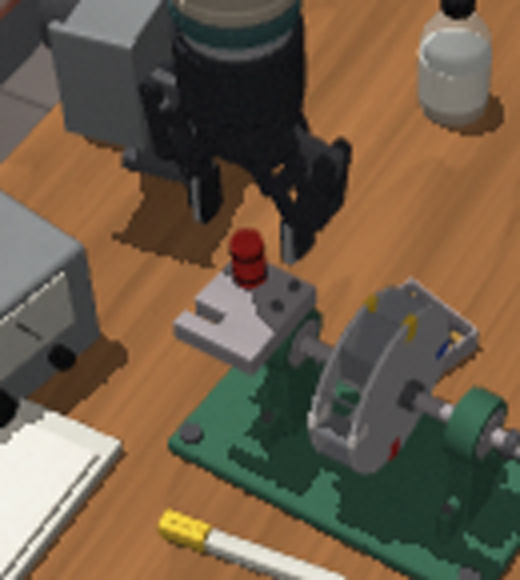

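Request:
arm_command(commands=[[6,[0,0,0],0],[6,[0,0,0],0],[6,[0,0,0],0],[6,[0,0,0],0]])

```text
clock: 2.85
position: [0.6638, -0.0333, 0.1888]
ee_rot: [-0.707, 0.707, -0.024, 0.025]
contact_force: [-1.0, -0.4, 0.4]
width: 0.0598
```

```bash
python3 - <<'E'
from h import *
S=snap('side','side3')
for i in range(3):
    s=manip.get_state();print(s['clock'],s['position'],s['contact_force'],s['width'],s['qd'])
R,t=S['R'],S['t']
for h in (.03,-.03): 
    for z in (.172,.176):
        c=np.array([np.cos(-.065),np.sin(-.065),0]); print(w2p(S,s['position']*[1,1,0]+c*h+[0,0,z]))
E
```

```text
2.9 [ 0.66376428 -0.03324546  0.18859102] [ 0.48511362 -0.30177086 -0.27272322] 0.059735339971990216 [ 0.00043821  0.00373504  0.00245955 -0.00023093 -0.00172739 -0.00032276]
2.9 [ 0.66376428 -0.03324546  0.18859102] [ 0.48511362 -0.30177086 -0.27272322] 0.059735339971990216 [ 0.00043821  0.00373504  0.00245955 -0.00023093 -0.00172739 -0.00032276]
2.9 [ 0.66376428 -0.03324546  0.18859102] [ 0.48511362 -0.30177086 -0.27272322] 0.059735339971990216 [ 0.00043821  0.00373504  0.00245955 -0.00023093 -0.00172739 -0.00032276]
[272.09463268 144.62226096]
[271.98981691 143.51890946]
[291.65637351 153.74145385]
[291.60539356 152.64589229]
```

Request:
arm_command(commands=[[6,[0.1,0.2,-1],0],[6,[0,0,-1],0],[5,[0,0,-0.7],0],[3.5,[0,0,0],0],[2.6,[0,0,0],0],[2.6,[0,0,0],0],[2.6,[0,0,0],0]], grip_force=25)

```text
clock: 3.6
position: [0.665, -0.0314, 0.1618]
ee_rot: [-0.707, 0.707, -0.024, 0.025]
contact_force: [-0.4, 0.1, 0.0]
width: 0.0259
```

```bash
python3 - <<'E'
from h import *
S=snap('side','side4')
s=manip.get_state();print(s['position'],s['contact_force'],s['width'])
b=cv2.resize(S['pixels'][90:235,220:350],None,fx=4,fy=4,interpolation=cv2.INTER_CUBIC)
cv2.imwrite('pics/z4.png',b[:,:,::-1])
E
```

```text
[ 0.66494591 -0.03138823  0.16181694] [-0.62745431  0.02641538 -0.48691259] 0.02616648072740446
```

View pics/z4.png

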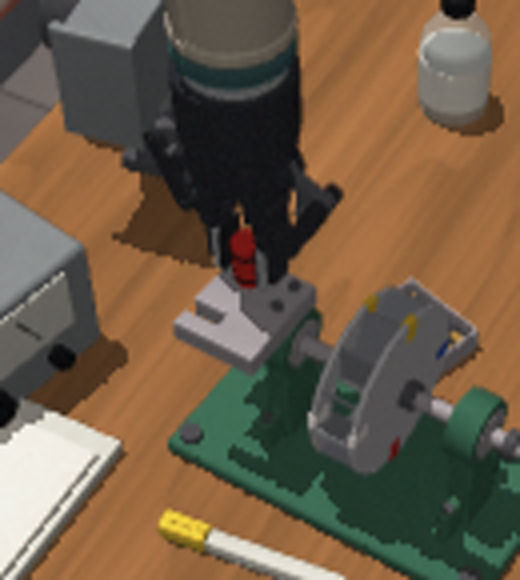

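Side view: the red knob (zoom 243,255) stands between the two fingers, tips just above the bracket. Close.

Request:
arm_command(commands=[[2.3,[0,0,0],0],[1.8,[0,0,0],0],[1.5,[0,0,0],0],[1.5,[0,0,0],0],[1.5,[0,0,0],0]], grip_force=25)

```text
clock: 4.15
position: [0.6645, -0.0313, 0.1617]
ee_rot: [-0.707, 0.707, -0.024, 0.024]
contact_force: [-2.3, -0.2, 4.0]
width: 0.0213
```

Request:
arm_command(commands=[[1.5,[0,0,0.3],0],[1.5,[0,0,0.5],0],[1.5,[0,0,0.5],0],[1.5,[0,0,0.5],0],[1.5,[0,0,0.7],0],[1.5,[0,0,0.7],0],[1.5,[0,0,0.8],0],[1.5,[0,0,0],0],[1.5,[0,0,0],0]], grip_force=35)

```text
clock: 5.05
position: [0.6649, -0.0315, 0.2019]
ee_rot: [-0.707, 0.707, -0.024, 0.025]
contact_force: [0.5, -0.7, -1.2]
width: 0.0207
```

```bash
python3 - <<'E'
from h import *
S=snap('side','side5')
s=manip.get_state();print(s['position'],s['contact_force'],s['width'])
b=cv2.resize(S['pixels'][90:235,220:350],None,fx=4,fy=4,interpolation=cv2.INTER_CUBIC)
cv2.imwrite('pics/z5.png',b[:,:,::-1])
E
```

```text
[ 0.66462544 -0.03148058  0.20136545] [-0.86416063  0.20889911 -0.79681532] 0.020687424267207367
```

View pics/z5.png

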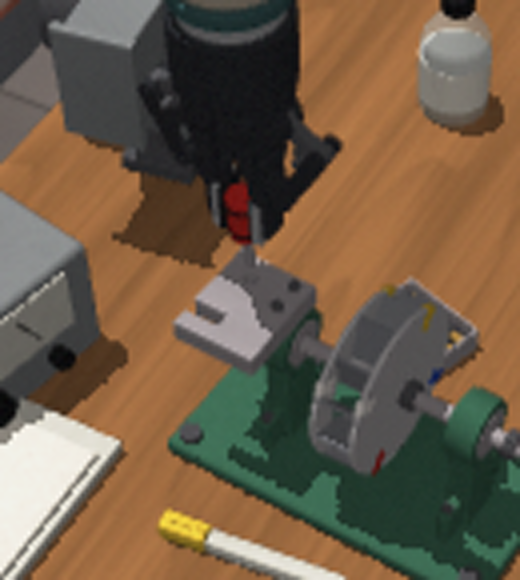

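Request:
arm_command(commands=[[1.5,[0.05,1,0],0],[1.5,[0.1,1,0],0],[1.5,[0.1,1,0],0],[1.5,[0.1,1,0],0],[1.5,[0,0,0],0],[1.5,[0,0,0],0],[1.5,[0,0,0],0],[1.5,[0,0,0],0]])

```text
clock: 5.9
position: [0.6682, 0.0083, 0.2013]
ee_rot: [-0.707, 0.707, -0.025, 0.025]
contact_force: [0.3, 0.4, -0.5]
width: 0.0208
```

```bash
python3 - <<'E'
from h import *
S=snap('side','side6')
T=snap('top','top6')
s=manip.get_state();print(s['position'],s['contact_force'],s['width'])
b=cv2.resize(S['pixels'][110:230,240:340],None,fx=5,fy=5,interpolation=cv2.INTER_CUBIC)
cv2.imwrite('pics/z6.png',b[:,:,::-1])
E
```

```text
[0.66815541 0.00824388 0.20134149] [-0.07482949  0.20223304 -1.17492229] 0.02092054348700878
```

View pics/z6.png

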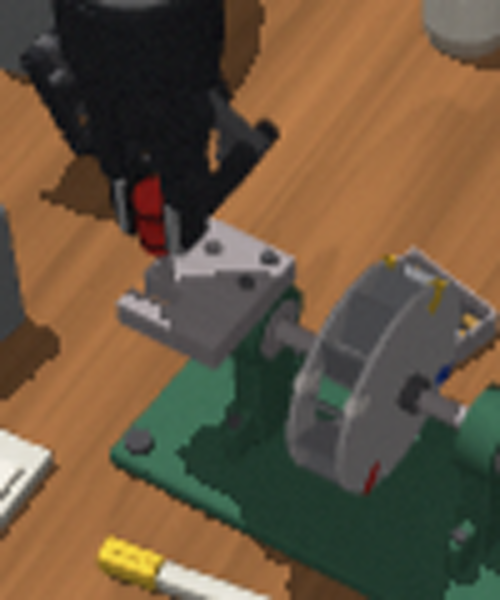

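Request:
arm_command(commands=[[1.5,[0,0,-0.5],0],[1.5,[0,0,-0.5],0],[1.5,[0,0,-0.3],0],[1.5,[0,0,-0.2],0],[1.5,[0,0,0],0],[1.5,[0,0,0],0]])

```text
clock: 6.6
position: [0.6682, 0.0087, 0.1863]
ee_rot: [-0.707, 0.707, -0.024, 0.024]
contact_force: [0.1, 0.4, -0.1]
width: 0.0207
```

Request:
arm_command(commands=[[1.5,[0,0,-0.5],0],[1.5,[0,0,-0.5],0],[1.5,[0,0,-0.5],0],[1.5,[0,0,-0.5],0],[1.5,[0,0,-0.3],0],[1.5,[0,0,0],0],[1.5,[0,0,0],0]])

```text
clock: 7.3
position: [0.6682, 0.0087, 0.1633]
ee_rot: [0.707, -0.707, 0.024, -0.024]
contact_force: [0.1, 0.1, -0.4]
width: 0.0212
```

```bash
python3 - <<'E'
from h import *
S=snap('side','side7')
T=snap('top','top7')
s=manip.get_state();print(s['position'],s['contact_force'],s['width'])
b=cv2.resize(S['pixels'][110:230,240:340],None,fx=5,fy=5,interpolation=cv2.INTER_CUBIC)
cv2.imwrite('pics/z7.png',b[:,:,::-1])
E
```

```text
[0.66836737 0.0086796  0.16360548] [ 0.22610055 -0.19976521  0.44139028] 0.020803882903021584
```

View pics/z7.png

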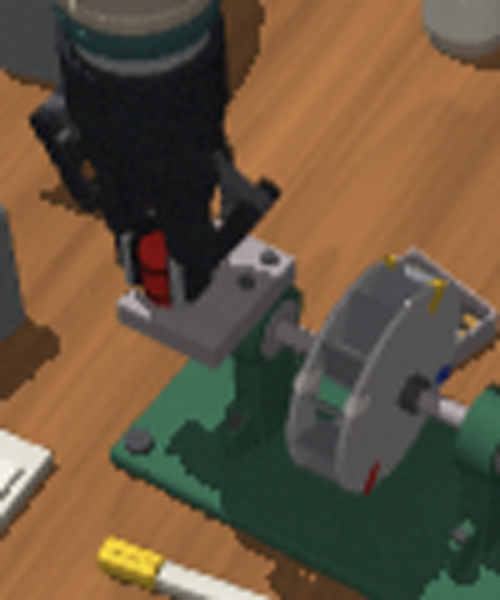

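Request:
arm_command(commands=[[1.5,[0,0,-0.2],0],[1.5,[0,0,0],0],[1.5,[0,0,0],0]])

```text
clock: 7.7
position: [0.6686, 0.0086, 0.1618]
ee_rot: [-0.707, 0.707, -0.024, 0.025]
contact_force: [-0.0, -0.6, 1.6]
width: 0.0208
```

Small upward contact: seated. Open.

Request:
arm_command(commands=[[2.2,[0,0,0],0],[2.8,[0,0,0],0],[4,[0,0,0],0],[4,[0,0,1],0],[4,[0,0,2],0],[4,[0,0,3],0],[4,[0,0,3],0],[4,[0,0,0],0]])

```text
clock: 8.5
position: [0.6707, 0.0085, 0.2574]
ee_rot: [-0.706, 0.707, -0.021, 0.028]
contact_force: [0.4, -0.2, 0.1]
width: 0.0398
```

```bash
python3 - <<'E'
from h import *
S=snap('side','side8')
T=snap('top','top8')
s=manip.get_state();print(s['clock'],s['position'],s['contact_force'],s['width'])
b=cv2.resize(S['pixels'][110:230,240:340],None,fx=5,fy=5,interpolation=cv2.INTER_CUBIC)
cv2.imwrite('pics/z8.png',b[:,:,::-1])
E
```

```text
8.6 [0.66850174 0.00869936 0.25272904] [-0.14968664 -0.38460051  0.25549606] 0.039924727109622395
```

View pics/z8.png

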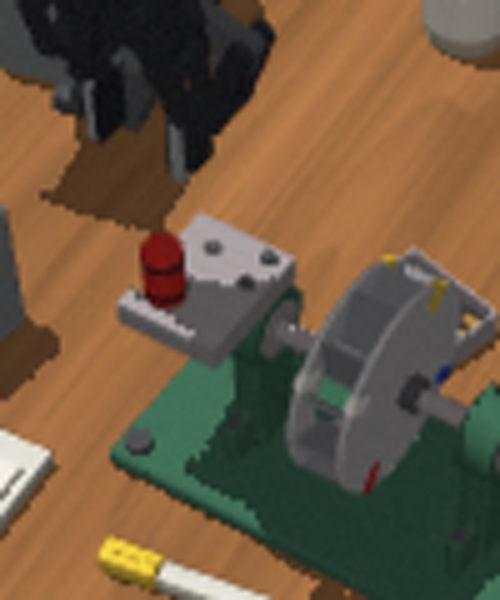

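```bash
cat > ang.py <<'E'
from h import *
from fit import tf
P=np.load('stand.npy')
OFF=np.array([.27,1.57])
def face(im,u,v,x=-.017):
    # ray ∩ plane stand x = const -> stand (y,z)
    d=np.linalg.inv(im['intrinsics'])@np.array([u-OFF[0],v-OFF[1],1.]);o=-im['R'].T@im['t'];d=im['R'].T@d
    c,s=np.cos(P[2]),np.sin(P[2]);Rm=np.array([[c,s,0],[-s,c,0],[0,0,1]])
    o=Rm@(o-[P[0],P[1],0]);d=Rm@d
    return o+d*((x-o[0])/d[0])
def marks(im):
    p=cv2.cvtColor(im['pixels'],cv2.COLOR_RGB2HSV).astype(int);h,s,v=p[...,0],p[...,1],p[...,2]
    H={}
    for n,m in dict(yellow=(h>18)&(h<32)&(s>150)&(v>90),blue=(h>105)&(h<130)&(s>110),red=((h<6)|(h>174))&(s>150)&(v>60)).items():
        out=[]
        k,l,st,ce=cv2.connectedComponentsWithStats(m.astype(np.uint8),connectivity=8)
        for i in range(1,k):
            u,w=ce[i]
            q=face(im,u,w);r=np.hypot(q[1],q[2]-.1)
            if .03<r<.072:
                # weighted centroid
                out.append((int(st[i,4]),u.round(1),w.round(1),(q[1:]*1000).round(1).tolist(),round(r*1000,1),round(float(np.degrees(np.arctan2(-q[1],q[2]-.1))),1)))
        H[n]=out
    return H
if __name__=='__main__':
    import sys
    for t in sys.argv[1:]:
        print(t);[print(' ',n,o) for n,l in marks(dict(np.load(f'pics/{t}.npz'))).items() for o in l]
E
python3 ang.py side0 side4 side6 side7 side8
```

```text
side0
  yellow (12, np.float64(322.3), np.float64(171.2), [-7.6, 158.3], np.float64(58.8), 7.5)
  yellow (3, np.float64(333.3), np.float64(173.7), [-68.0, 89.8], np.float64(68.7), 98.5)
  blue (4, np.float64(330.0), np.float64(177.2), [-50.1, 92.8], np.float64(50.6), 98.2)
  red (6, np.float64(318.2), np.float64(201.8), [9.3, 50.9], np.float64(50.0), -169.3)
side4
  yellow (12, np.float64(322.3), np.float64(171.2), [-7.6, 158.3], np.float64(58.8), 7.5)
  blue (4, np.float64(330.0), np.float64(177.2), [-50.1, 92.8], np.float64(50.6), 98.2)
  red (5, np.float64(318.0), np.float64(202.2), [10.1, 50.2], np.float64(50.8), -168.5)
side6
  yellow (9, np.float64(327.0), np.float64(168.2), [-31.1, 146.9], np.float64(56.3), 33.6)
  yellow (1, np.float64(333.0), np.float64(174.0), [-66.1, 90.2], np.float64(66.9), 98.4)
  blue (6, np.float64(328.0), np.float64(184.5), [-40.9, 71.9], np.float64(49.7), 124.5)
  red (6, np.float64(313.5), np.float64(206.0), [33.1, 59.3], np.float64(52.4), -140.9)
side7
  yellow (9, np.float64(327.0), np.float64(168.2), [-31.1, 146.9], np.float64(56.3), 33.6)
  yellow (1, np.float64(333.0), np.float64(174.0), [-66.1, 90.2], np.float64(66.9), 98.4)
  blue (6, np.float64(328.0), np.float64(184.5), [-40.9, 71.9], np.float64(49.7), 124.5)
  red (6, np.float64(313.8), np.float64(205.5), [31.4, 59.6], np.float64(51.1), -142.1)
side8
  yellow (9, np.float64(327.0), np.float64(168.2), [-31.1, 146.9], np.float64(56.3), 33.6)
  blue (6, np.float64(328.0), np.float64(184.5), [-40.9, 71.9], np.float64(49.7), 124.5)
  red (5, np.float64(314.0), np.float64(205.0), [30.6, 60.9], np.float64(49.6), -142.0)
```

Request:
arm_command(commands=[[6,[-2.5,0.2,0],0],[6,[-2.5,0.2,0],0],[6,[-2.5,0.2,0],0],[6,[-2.6,0.2,0],0],[6,[0,0,0],0],[6,[0,0,0],0],[6,[0,0,-2],0],[6,[0,0,-2],0],[6,[0,0,0],0]])

```text
clock: 9.5
position: [0.5662, 0.0167, 0.208]
ee_rot: [0.707, -0.707, 0.027, -0.022]
contact_force: [0.4, -0.2, 0.4]
width: 0.06
```

```bash
python3 - <<'E'
from h import *
S=snap('side','side9')
s=manip.get_state();print(s['clock'],s['position'],s['contact_force'],s['width'])
b=cv2.resize(S['pixels'][70:230,220:380],None,fx=3.6,fy=3.6,interpolation=cv2.INTER_CUBIC)
cv2.imwrite('pics/z9.png',b[:,:,::-1])
E
python3 ang.py side9
```

```text
9.55 [0.56708584 0.01663569 0.20962278] [0.17161499 0.63048614 0.27695379] 0.06000225547209237
side9
  yellow (2, np.float64(326.5), np.float64(170.5), [-29.0, 140.2], np.float64(49.6), 35.9)
  yellow (2, np.float64(333.5), np.float64(174.0), [-69.1, 87.4], np.float64(70.2), 100.4)
  blue (6, np.float64(328.0), np.float64(184.5), [-40.9, 71.9], np.float64(49.7), 124.5)
  red (5, np.float64(314.0), np.float64(205.0), [30.6, 60.9], np.float64(49.6), -142.0)
```

View pics/z9.png

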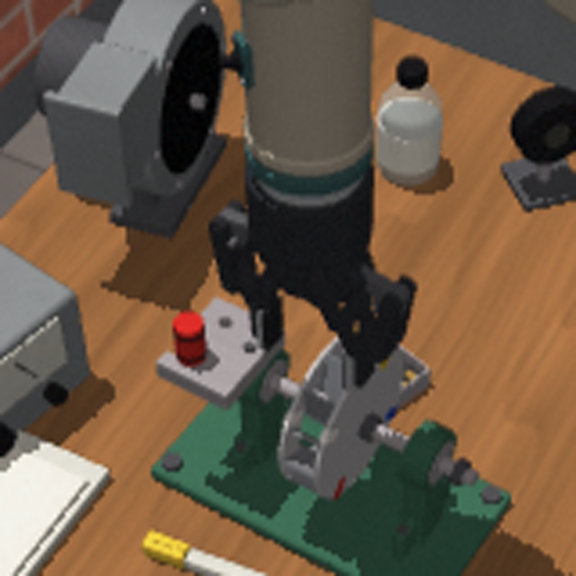

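Request:
arm_command(commands=[[6,[0,0,-2],0],[6,[0,0,-2],0],[6,[0,0,-2],0],[6,[0,0,-1.5],0],[6,[0,0,-1.2],0],[5,[0,0,0],0],[4.2,[0,0,0],0],[4.2,[0,0,0],0]])

```text
clock: 10.35
position: [0.5682, 0.0166, 0.1254]
ee_rot: [-0.707, 0.707, -0.024, 0.025]
contact_force: [-0.1, 0.3, 0.9]
width: 0.0421
```

```bash
python3 - <<'E'
from h import *
S=snap('side','side10')
s=manip.get_state();print(s['clock'],s['position'],s['contact_force'],s['width'])
b=cv2.resize(S['pixels'][90:220,240:370],None,fx=4.4,fy=4.4,interpolation=cv2.INTER_CUBIC)
cv2.imwrite('pics/z10.png',b[:,:,::-1])
E
python3 ang.py side10
```

```text
10.4 [0.56803402 0.01662278 0.12540257] [0.48204019 0.29228385 0.35489833] 0.042441622989143904
side10
  yellow (10, np.float64(326.9), np.float64(168.0), [-30.6, 148.3], np.float64(57.2), 32.3)
  blue (7, np.float64(328.0), np.float64(184.3), [-40.9, 72.8], np.float64(49.1), 123.6)
  red (4, np.float64(313.8), np.float64(205.5), [31.8, 60.1], np.float64(51.0), -141.4)
```

View pics/z10.png

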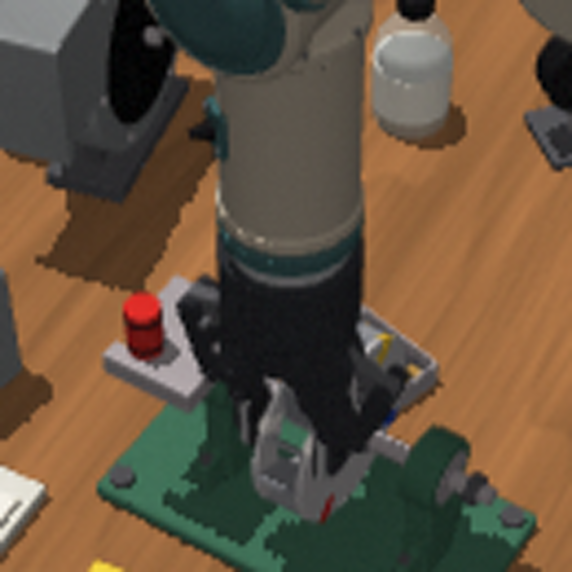

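Request:
arm_command(commands=[[3.6,[0,0,-0.2],0],[3.0,[0,0,0],0],[3.0,[0,0,0],0],[3.0,[0,0,0],0]], grip_force=35)

```text
clock: 10.8
position: [0.567, 0.0169, 0.1229]
ee_rot: [0.707, -0.707, 0.024, -0.024]
contact_force: [-2.3, 0.5, 5.2]
width: 0.0333
```

Request:
arm_command(commands=[[3,[-0.03,-0.48,0.68],0],[3,[-0.04,-0.59,0.59],0],[3,[-0.04,-0.68,0.48],0],[3,[-0.05,-0.76,0.35],0],[3,[-0.05,-0.81,0.22],0],[3,[-0.05,-0.83,0.07],0],[3,[0,0,0],0],[3,[0,0,0],0]])

```text
clock: 11.6
position: [0.5641, -0.0249, 0.1463]
ee_rot: [0.707, -0.706, 0.025, -0.024]
contact_force: [0.6, 4.9, -5.8]
width: 0.0334
```

```bash
python3 - <<'E'
from h import *
S=snap('side','side11')
s=manip.get_state();print(s['clock'],s['position'],s['contact_force'],s['moment'],s['width'])
b=cv2.resize(S['pixels'][90:220,240:370],None,fx=4.4,fy=4.4,interpolation=cv2.INTER_CUBIC)
cv2.imwrite('pics/z11.png',b[:,:,::-1])
E
python3 ang.py side11
```

```text
11.65 [ 0.56405425 -0.02484401  0.14626465] [ 0.01515369  4.80522303 -5.81387447] [ 0.88779635 -0.09889751 -0.15927816] 0.03319359092336148
side11
  yellow (1, np.float64(333.0), np.float64(174.0), [-66.1, 90.2], np.float64(66.9), 98.4)
  blue (7, np.float64(320.4), np.float64(198.9), [-2.4, 51.1], np.float64(49.0), 177.2)
  red (9, np.float64(308.8), np.float64(202.4), [56.2, 100.6], np.float64(56.2), -89.4)
```

View pics/z11.png

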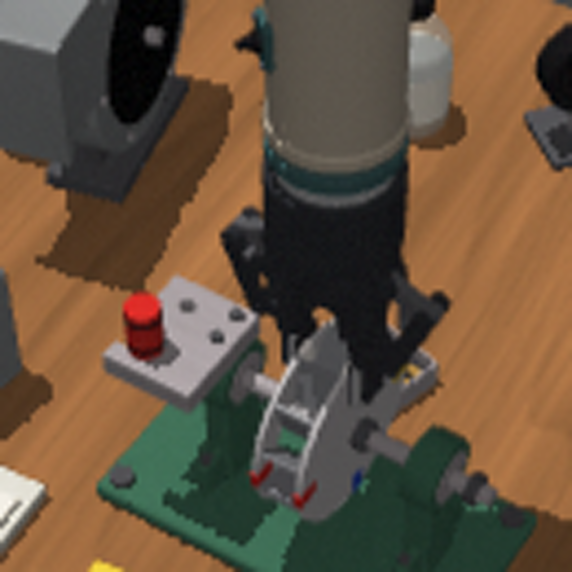

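Request:
arm_command(commands=[[3,[-0.05,-0.83,-0.07],0],[3,[-0.05,-0.81,-0.22],0],[3,[-0.05,-0.76,-0.35],0],[3,[-0.04,-0.68,-0.48],0],[3,[-0.04,-0.59,-0.59],0],[3,[-0.03,-0.48,-0.68],0],[3,[0,0,0],0],[3,[0,0,0],0]])

```text
clock: 12.45
position: [0.5611, -0.0672, 0.1238]
ee_rot: [-0.706, 0.707, -0.025, 0.024]
contact_force: [-4.0, 0.7, 6.7]
width: 0.0336
```

```bash
python3 - <<'E'
from h import *
S=snap('side','side12')
s=manip.get_state();print(s['clock'],s['position'],s['contact_force'],s['moment'],s['width'])
E
python3 ang.py side12
```

```text
12.5 [ 0.56110191 -0.0672051   0.1238063 ] [-5.30577977  1.04052417  6.49813628] [ 0.56778795  0.63976774 -0.08674534] 0.033683543889909795
side12
  yellow (4, np.float64(327.5), np.float64(186.5), [-38.7, 65.7], np.float64(51.7), 131.6)
  blue (8, np.float64(312.9), np.float64(205.4), [36.2, 65.7], np.float64(49.9), -133.5)
  red (13, np.float64(311.4), np.float64(188.1), [44.0, 145.3], np.float64(63.2), -44.2)
```

Request:
arm_command(commands=[[4,[0,0,0],0],[5,[0,0,0],0],[6,[0,0,0],0],[6,[0,0,0],0],[6,[0,0,2],0],[6,[0,0,2],0],[6,[0,0,2],0],[6,[0,0,2],0],[6,[0,0,0],0]])

```text
clock: 13.4
position: [0.5639, -0.0669, 0.205]
ee_rot: [-0.706, 0.707, -0.022, 0.027]
contact_force: [0.6, -0.4, -0.3]
width: 0.0601
```

```bash
python3 - <<'E'
from h import *
S=snap('side','side13')
s=manip.get_state();print(s['clock'],s['position'],s['contact_force'],s['moment'],s['width'])
b=cv2.resize(S['pixels'][90:220,240:370],None,fx=4.4,fy=4.4,interpolation=cv2.INTER_CUBIC)
cv2.imwrite('pics/z13.png',b[:,:,::-1])
E
python3 ang.py side13
```

```text
13.45 [ 0.56287617 -0.06661207  0.20330972] [ 0.21561101  0.41253957 -0.10083124] [0.03764505 0.00686761 0.04788186] 0.0600934825229154
side13
  yellow (6, np.float64(330.2), np.float64(171.7), [-49.3, 116.1], np.float64(51.8), 71.9)
  yellow (1, np.float64(333.0), np.float64(174.0), [-66.1, 90.2], np.float64(66.9), 98.4)
  blue (6, np.float64(322.5), np.float64(195.5), [-13.0, 54.2], np.float64(47.7), 164.2)
  red (8, np.float64(309.4), np.float64(204.2), [53.4, 89.9], np.float64(54.3), -100.8)
```

View pics/z13.png

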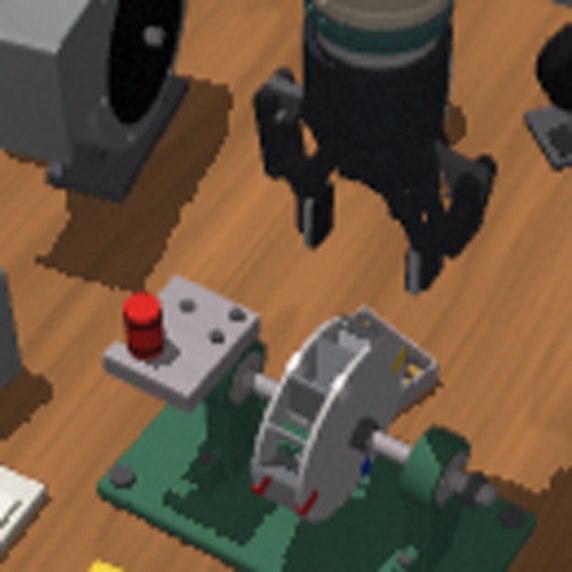

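It rolls back. Wait for rest.

Request:
arm_command(commands=[[6,[0,0,2],0],[6,[0,0,1],0],[6,[0,0,0],0],[6,[0,0,0],0],[6,[0,0,0],0],[6,[0,0,0],0],[6,[0,0,0],0],[6,[0,0,0],0],[6,[0,0,0],0],[6,[0,0,0],0],[6,[0,0,0],0],[6,[0,0,0],0]])

```text
clock: 14.65
position: [0.562, -0.0663, 0.2324]
ee_rot: [-0.707, 0.707, -0.024, 0.024]
contact_force: [0.2, 0.1, -0.9]
width: 0.0603
```

```bash
python3 -c "
from h import *
snap('side','side14')";python3 ang.py side14
```

```text
side14
  yellow (7, np.float64(330.0), np.float64(171.0), [-48.1, 119.8], np.float64(52.1), 67.6)
  blue (6, np.float64(323.5), np.float64(194.5), [-18.3, 52.8], np.float64(50.6), 158.8)
  red (6, np.float64(310.2), np.float64(204.5), [49.6, 84.5], np.float64(52.0), -107.4)
```

Request:
arm_command(commands=[[6,[0,0,0],0],[6,[0,0,0],0],[6,[0,0,0],0],[6,[0,0,0],0],[6,[0,0,0],0],[6,[0,0,0],0],[6,[0,0,0],0],[6,[0,0,0],0],[6,[0,0,0],0],[6,[0,0,0],0]])

```text
clock: 15.7
position: [0.562, -0.0663, 0.2323]
ee_rot: [-0.707, 0.707, -0.024, 0.024]
contact_force: [0.3, 0.5, 0.1]
width: 0.0596
```

```bash
python3 -c "
from h import *
snap('side','side15')";python3 ang.py side15
```

```text
side15
  yellow (7, np.float64(330.0), np.float64(171.0), [-48.1, 119.8], np.float64(52.1), 67.6)
  yellow (1, np.float64(333.0), np.float64(174.0), [-66.1, 90.2], np.float64(66.9), 98.4)
  blue (6, np.float64(323.5), np.float64(194.5), [-18.3, 52.8], np.float64(50.6), 158.8)
  red (5, np.float64(310.0), np.float64(205.0), [50.4, 83.3], np.float64(53.1), -108.4)
```

Request:
arm_command(commands=[[6,[0,0,0],0],[6,[0,0,0],0],[6,[0,0,0],0],[6,[0,0,0],0],[6,[0,0,0],0],[6,[0,0,0],0],[6,[0,0,0],0],[6,[0,0,0],0],[6,[0,0,0],0],[6,[0,0,0],0]])

```text
clock: 16.75
position: [0.562, -0.0663, 0.2323]
ee_rot: [0.707, -0.707, 0.024, -0.024]
contact_force: [0.1, 0.5, -0.3]
width: 0.0598
```

```bash
python3 -c "
from h import *
S=snap('side','side16')
b=cv2.resize(S['pixels'][90:220,240:370],None,fx=4.4,fy=4.4,interpolation=cv2.INTER_CUBIC)
cv2.imwrite('pics/z16.png',b[:,:,::-1])";python3 ang.py side16
```

```text
side16
  yellow (7, np.float64(330.0), np.float64(171.0), [-48.1, 119.8], np.float64(52.1), 67.6)
  yellow (1, np.float64(333.0), np.float64(174.0), [-66.1, 90.2], np.float64(66.9), 98.4)
  blue (6, np.float64(323.5), np.float64(194.5), [-18.3, 52.8], np.float64(50.6), 158.8)
  red (5, np.float64(310.0), np.float64(205.0), [50.4, 83.3], np.float64(53.1), -108.4)
```

View pics/z16.png

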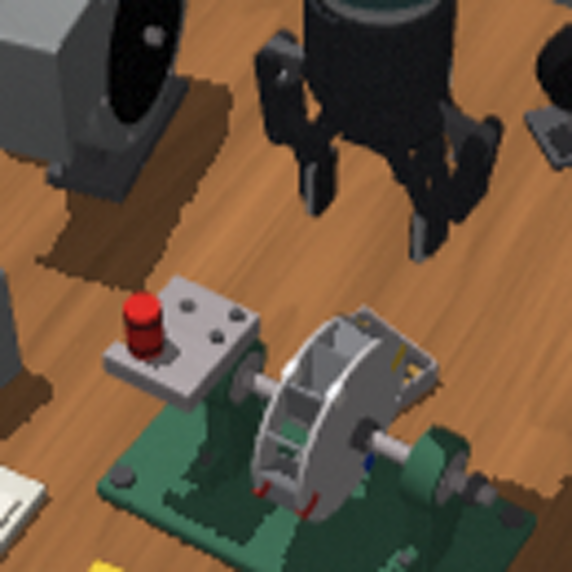

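Request:
arm_command(commands=[[6,[0,0,-3],0],[6,[0,0,-3],0],[6,[0,0,-2],0],[6,[0,0,-2],0],[6,[0,0,-1],0],[5,[0,0,0],0],[4.2,[0,0,0],0],[3.6,[0,0,0],0],[3,[0,0,0],0],[3,[0,0,0],0],[3,[0,0,0],0]])

```text
clock: 17.9
position: [0.5612, -0.0665, 0.1234]
ee_rot: [-0.706, 0.707, -0.025, 0.024]
contact_force: [-5.5, -1.5, 6.3]
width: 0.0335
```

Request:
arm_command(commands=[[3,[0.03,0.48,0.68],0],[3,[0.04,0.59,0.59],0],[3,[0.04,0.68,0.48],0],[3,[0.05,0.76,0.35],0],[3,[0.05,0.81,0.22],0],[3,[0.05,0.83,0.07],0],[3,[0,0,0],0]])

```text
clock: 18.6
position: [0.5641, -0.0252, 0.1466]
ee_rot: [-0.706, 0.708, -0.024, 0.024]
contact_force: [-4.3, -4.8, -1.5]
width: 0.0333
```

Request:
arm_command(commands=[[3,[0.05,0.83,-0.07],0],[3,[0.05,0.81,-0.22],0],[3,[0.05,0.76,-0.35],0],[3,[0.04,0.68,-0.48],0],[3,[0.04,0.59,-0.59],0],[3,[0.03,0.48,-0.68],0],[3,[0,0,0],0]])

```text
clock: 19.3
position: [0.5671, 0.0178, 0.1241]
ee_rot: [0.707, -0.707, 0.024, -0.024]
contact_force: [-4.0, -0.8, 5.9]
width: 0.0334
```

```bash
python3 - <<'E'
from h import *
S=snap('side','side17')
s=manip.get_state();print(s['clock'],s['position'],s['contact_force'],s['moment'],s['width'])
E
python3 ang.py side17
```

```text
19.35 [0.56710021 0.01780245 0.12403503] [-4.71813497 -0.72923126  5.75240346] [-0.33568501  0.61697338 -0.04889865] 0.033421156433908444
side17
  yellow (1, np.float64(333.0), np.float64(174.0), [-66.1, 90.2], np.float64(66.9), 98.4)
  blue (7, np.float64(329.7), np.float64(169.7), [-46.2, 126.8], np.float64(53.4), 59.9)
  red (2, np.float64(324.5), np.float64(193.0), [-23.5, 53.7], np.float64(51.9), 153.1)
```

Request:
arm_command(commands=[[4,[0,0,0],0],[5,[0,0,0],0],[6,[0,0,0],0],[6,[0,0,0],0],[6,[0,0,2],0],[6,[0,0,2],0],[6,[0,0,2],0],[6,[0,0,3],0],[6,[0,0,2],0],[6,[0,0,0],0],[6,[0,0,0],0],[6,[0,0,0],0]])

```text
clock: 20.55
position: [0.5663, 0.0168, 0.2308]
ee_rot: [0.707, -0.707, 0.025, -0.023]
contact_force: [0.0, -0.1, -0.0]
width: 0.0604
```

Request:
arm_command(commands=[[6,[0,0,0],0],[6,[0,0,0],0],[6,[0,0,0],0],[6,[0,0,0],0],[6,[0,0,0],0],[6,[0,0,0],0],[6,[0,0,0],0],[6,[0,0,0],0],[6,[0,0,0],0],[6,[0,0,0],0],[6,[0,0,0],0],[6,[0,0,0],0]])

```text
clock: 21.75
position: [0.5672, 0.0167, 0.2323]
ee_rot: [-0.707, 0.707, -0.024, 0.024]
contact_force: [-0.6, 0.5, -0.0]
width: 0.0596
```

```bash
python3 -c "
from h import *
snap('side','side18')";python3 ang.py side18
```

```text
side18
  yellow (9, np.float64(327.0), np.float64(167.8), [-31.0, 148.7], np.float64(57.8), 32.5)
  blue (6, np.float64(328.0), np.float64(184.5), [-40.9, 71.9], np.float64(49.7), 124.5)
  red (4, np.float64(313.8), np.float64(205.5), [31.8, 60.1], np.float64(51.0), -141.4)
```

Request:
arm_command(commands=[[6,[0,0,0],0],[6,[0,0,0],0],[6,[0,0,0],0],[6,[0,0,0],0],[6,[0,0,0],0],[6,[0,0,0],0],[6,[0,0,0],0],[6,[0,0,0],0],[6,[0,0,0],0],[6,[0,0,0],0],[6,[0,0,0],0],[6,[0,0,0],0]])

```text
clock: 23.0
position: [0.5672, 0.0167, 0.2323]
ee_rot: [-0.707, 0.707, -0.024, 0.024]
contact_force: [0.3, -1.1, -0.3]
width: 0.0599
```

```bash
python3 -c "
from h import *
S=snap('side','side19')
print(manip.get_state()['position'])
b=cv2.resize(S['pixels'][90:220,240:370],None,fx=4.4,fy=4.4,interpolation=cv2.INTER_CUBIC)
cv2.imwrite('pics/z19.png',b[:,:,::-1])";python3 ang.py side19
```

```text
[0.56717868 0.01668112 0.23231148]
side19
  yellow (9, np.float64(327.0), np.float64(168.2), [-31.1, 146.9], np.float64(56.3), 33.6)
  blue (6, np.float64(328.0), np.float64(184.5), [-40.9, 71.9], np.float64(49.7), 124.5)
  red (5, np.float64(313.6), np.float64(206.0), [32.6, 58.7], np.float64(52.6), -141.7)
```

View pics/z19.png

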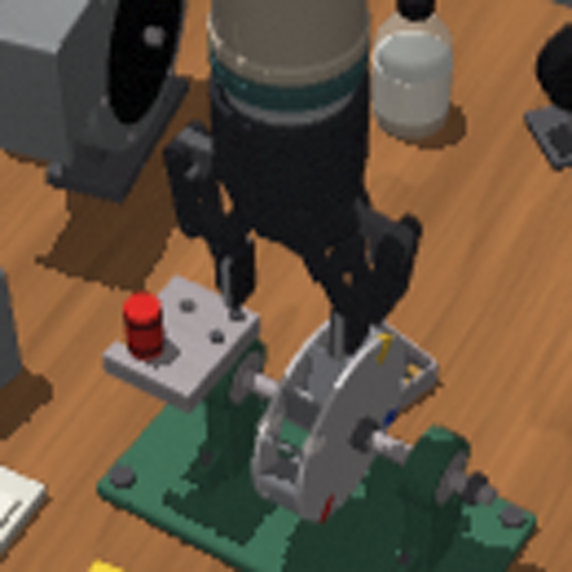

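Request:
arm_command(commands=[[6,[-0.07,-1.1,0],0],[6,[-0.07,-1.1,0],0],[6,[-0.07,-1.13,0],0],[6,[0,0,-2.5],0],[6,[0,0,-2.5],0],[6,[0,0,-2],0],[5,[0,0,-1.5],0],[4.2,[0,0,0],0],[4,[0,0,0],0],[4,[0,0,0],0]])

```text
clock: 24.05
position: [0.5659, -0.0171, 0.1484]
ee_rot: [-0.707, 0.707, -0.024, 0.025]
contact_force: [-0.6, 0.5, -0.1]
width: 0.0403
```

Request:
arm_command(commands=[[3.4,[0,0,0],0],[3,[0,0,0],0],[3,[0,0,0],0],[3,[-0.03,-0.42,0.05],0],[3,[-0.03,-0.42,0.02],0],[3,[-0.03,-0.42,-0.02],0],[3,[0,0,0],0],[3,[0,0,0],0]])

```text
clock: 24.85
position: [0.5639, -0.0268, 0.1485]
ee_rot: [0.708, -0.705, 0.025, -0.025]
contact_force: [-2.7, 6.0, 3.3]
width: 0.0334
```

```bash
python3 - <<'E'
from h import *
S=snap('side','side20')
s=manip.get_state();print(s['clock'],s['position'],s['contact_force'],s['moment'],s['width'])
E
python3 ang.py side20
```

```text
24.9 [ 0.56393501 -0.02682458  0.14846917] [-2.25961983  5.46865445  4.07357667] [ 1.24685259  0.3481123  -0.01730285] 0.03325785834524079
side20
  yellow (2, np.float64(333.5), np.float64(174.0), [-69.1, 87.4], np.float64(70.2), 100.4)
  blue (4, np.float64(327.2), np.float64(186.8), [-37.3, 66.1], np.float64(50.4), 132.3)
  red (6, np.float64(312.5), np.float64(206.0), [38.1, 65.0], np.float64(51.7), -132.6)
```

Request:
arm_command(commands=[[3,[-0.03,-0.45,-0.05],0],[3,[-0.03,-0.45,-0.1],0],[3,[0,0,0],0],[3,[0,0,0],0],[3,[0,0,0],0]])

```text
clock: 25.4
position: [0.5633, -0.0359, 0.1469]
ee_rot: [0.708, -0.705, 0.025, -0.025]
contact_force: [-3.2, 5.2, 3.6]
width: 0.0336
```

```bash
cat > ang2.py <<'E'
from ang import *
def soft(im):
    M=marks(im);p=cv2.GaussianBlur(im['pixels'],(3,3),0.6).astype(float);out={}
    for n,off in(('blue',90),('red',180)):
        if not M[n]: continue
        o=max(M[n]);u0,v0=int(round(o[1])),int(round(o[2]));W=5
        w=p[v0-W:v0+W+1,u0-W:u0+W+1]
        k=w[...,2]-np.maximum(w[...,0],w[...,1]) if n=='blue' else w[...,0]-np.maximum(w[...,1],w[...,2])*1.6
        k=np.clip(k-12,0,None);vv,uu=np.mgrid[v0-W:v0+W+1,u0-W:u0+W+1]
        q=face(im,(k*uu).sum()/k.sum(),(k*vv).sum()/k.sum())
        out[n]=round((float(np.degrees(np.arctan2(-q[1],q[2]-.1)))-off+180)%360-180,1),round(float(np.hypot(q[1],q[2]-.1))*1e3,1)
    return out
import sys
for t in sys.argv[1:]: print(t,soft(dict(np.load(f'pics/{t}.npz'))))
E
python3 - <<'E'
from h import *
S=snap('side','side21')
s=manip.get_state();print(s['clock'],s['position'],s['contact_force'],s['moment'],s['width'])
E
python3 ang.py side21; python3 ang2.py side0 side4 side7 side8 side18 side19 side14 side15 side16 side20 side21
```

```text
25.45 [ 0.56328776 -0.03589298  0.14692189] [-1.31814442  6.17776245  4.66900424] [ 1.18418269  0.32506483 -0.02120284] 0.033249565309765194
side21
  yellow (1, np.float64(333.0), np.float64(174.0), [-66.1, 90.2], np.float64(66.9), 98.4)
  red (5, np.float64(311.2), np.float64(206.0), [44.5, 72.4], np.float64(52.4), -121.8)
side0 {'blue': (8.0, 50.5), 'red': (11.7, 49.6)}
side4 {'blue': (8.1, 50.5), 'red': (11.2, 49.8)}
side7 {'blue': (33.8, 48.8), 'red': (38.9, 50.3)}
side8 {'blue': (33.8, 48.9), 'red': (39.2, 50.7)}
side18 {'blue': (33.7, 48.6), 'red': (38.9, 50.6)}
side19 {'blue': (33.8, 48.7), 'red': (38.8, 50.7)}
side14 {'blue': (69.3, 49.0), 'red': (72.8, 52.3)}
side15 {'blue': (69.3, 48.9), 'red': (72.8, 52.3)}
side16 {'blue': (69.3, 49.0), 'red': (72.8, 52.6)}
side20 {'blue': (41.9, 48.8), 'red': (47.9, 50.8)}
side21 {'red': (57.6, 51.0)}
```

```bash
cat > ang3.py <<'E'
from ang import *
from scipy.optimize import least_squares
def pos(im):
    M=marks(im);p=cv2.GaussianBlur(im['pixels'],(3,3),0.6).astype(float);out={}
    for n in('blue','red'):
        if not M[n]: continue
        o=max(M[n]);u0,v0=int(round(o[1])),int(round(o[2]));W=5
        w=p[v0-W:v0+W+1,u0-W:u0+W+1]
        k=w[...,2]-np.maximum(w[...,0],w[...,1]) if n=='blue' else w[...,0]-np.maximum(w[...,1],w[...,2])*1.6
        k=np.clip(k-12,0,None);vv,uu=np.mgrid[v0-W:v0+W+1,u0-W:u0+W+1]
        q=face(im,(k*uu).sum()/k.sum(),(k*vv).sum()/k.sum());out[n]=q[1:]*1e3
    return out
import sys
tags=['side0','side8','side13','side19','side15','side16','side20']+sys.argv[1:]
Q={t:pos(dict(np.load(f'pics/{t}.npz'))) for t in tags}
def f(x):
    o=[x[3]/.05,x[4]/.05, x[0]/4, (x[1]-100)/4]   # shear/scale priors
    for t,th in zip(tags,x[5:]):
        for n,d in(('blue',(-np.cos(th),-np.sin(th))),('red',(np.sin(th),-np.cos(th)))):
            if n in Q[t]:
                y,z=x[2]*d[0],x[2]*d[1]
                o+=list(np.array([x[0]+y+x[3]*z, x[1]+z*(1+x[4])])-Q[t][n])
    return o
r=least_squares(f,[0,100,50,0,0]+[.5]*len(tags));print(r.x[:5].round(3),'rms',np.sqrt(np.mean(np.square(r.fun[4:]))).round(2))
th=dict(zip(tags,np.degrees(r.x[5:]).round(1)));print(th);A=(th['side8']+th['side19'])/2;B=(th['side15']+th['side16'])/2
print('A',A,'B',B,'mid',(A+B)/2)
E
python3 ang3.py side21
python3 -c "
from h import *
S=dict(np.load('pics/side21.npz'))
b=cv2.resize(S['pixels'][90:220,240:370],None,fx=4.4,fy=4.4,interpolation=cv2.INTER_CUBIC)
cv2.imwrite('pics/z21.png',b[:,:,::-1])"
```

```text
[ 1.69100e+00  1.02818e+02  5.21200e+01  1.10000e-02 -8.00000e-03] rms 0.34
{'side0': np.float64(10.3), 'side8': np.float64(35.8), 'side13': np.float64(74.0), 'side19': np.float64(35.7), 'side15': np.float64(69.3), 'side16': np.float64(69.2), 'side20': np.float64(43.9), 'side21': np.float64(53.9)}
A 35.75 B 69.25 mid 52.5
```

View pics/z21.png

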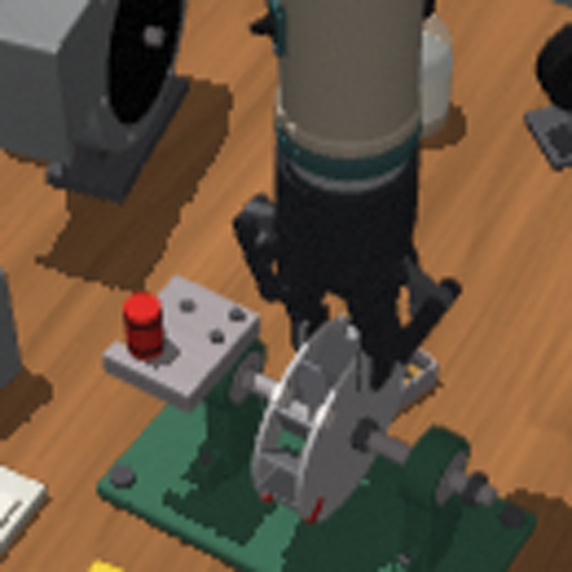

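Request:
arm_command(commands=[[3,[0.01,0.13,0],0],[3,[0,0,0],0],[3,[0,0,0],0],[3,[0,0,0],0]])

```text
clock: 25.85
position: [0.5633, -0.0357, 0.147]
ee_rot: [0.707, -0.706, 0.025, -0.024]
contact_force: [-3.6, 4.1, 6.5]
width: 0.0332
```

```bash
python3 - <<'E'
from h import *
S=snap('side','side22')
s=manip.get_state();print(s['clock'],s['position'],s['contact_force'],s['moment'],s['width'],abs(s['qd']).max())
E
python3 ang3.py side21 side22
```

```text
25.9 [ 0.56330355 -0.03574407  0.14695233] [-2.89891771  4.23149537  5.56978023] [ 0.871498    0.5196671  -0.08352673] 0.03353608133461749 0.0018321591649275168
[ 1.66900e+00  1.02839e+02  5.20940e+01  1.10000e-02 -8.00000e-03] rms 0.33
{'side0': np.float64(10.3), 'side8': np.float64(35.9), 'side13': np.float64(74.0), 'side19': np.float64(35.7), 'side15': np.float64(69.3), 'side16': np.float64(69.3), 'side20': np.float64(43.9), 'side21': np.float64(53.9), 'side22': np.float64(54.0)}
A 35.8 B 69.3 mid 52.55
```

Request:
arm_command(commands=[[3,[0.01,0.15,0],0],[3,[0,0,0],0],[3,[0,0,0],0],[3,[0,0,0],0]])

```text
clock: 26.3
position: [0.5633, -0.0355, 0.147]
ee_rot: [-0.707, 0.707, -0.025, 0.024]
contact_force: [-4.5, 1.0, 5.2]
width: 0.0331
```

```bash
python3 - <<'E'
from h import *
S=snap('side','side23')
s=manip.get_state();print(s['clock'],s['position'],s['contact_force'],s['moment'],s['width'],abs(s['qd']).max())
E
python3 ang3.py side21 side23
```

```text
26.35 [ 0.5633027  -0.0355201   0.14699684] [-3.99816856  1.13412115  6.03023973] [ 0.22231147  0.62697364 -0.13396543] 0.0335394434420706 0.0009373109682147031
[ 1.65500e+00  1.02853e+02  5.20780e+01  1.10000e-02 -7.00000e-03] rms 0.35
{'side0': np.float64(10.4), 'side8': np.float64(35.9), 'side13': np.float64(74.0), 'side19': np.float64(35.7), 'side15': np.float64(69.3), 'side16': np.float64(69.3), 'side20': np.float64(44.0), 'side21': np.float64(53.9), 'side23': np.float64(54.0)}
A 35.8 B 69.3 mid 52.55
```

Request:
arm_command(commands=[[3,[0.02,0.25,0],0],[3,[0,0,0],0],[3,[0,0,0],0],[3,[0,0,0],0]])

```text
clock: 26.75
position: [0.5634, -0.0351, 0.1471]
ee_rot: [-0.705, 0.708, -0.024, 0.024]
contact_force: [-4.8, -3.3, 6.1]
width: 0.0333
```

```bash
python3 - <<'E'
from h import *
S=snap('side','side24')
s=manip.get_state();print(s['clock'],s['position'],s['contact_force'],s['moment'],s['width'],abs(s['qd']).max())
E
python3 ang3.py side21 side24
```

```text
26.8 [ 0.5633838  -0.03506323  0.14712411] [-4.59348738 -2.83131347  6.18401262] [-0.7012825   0.73326824 -0.1845973 ] 0.033427877956912995 0.0013407877895660137
[ 1.64200e+00  1.02867e+02  5.20550e+01  1.20000e-02 -7.00000e-03] rms 0.37
{'side0': np.float64(10.4), 'side8': np.float64(35.9), 'side13': np.float64(74.0), 'side19': np.float64(35.7), 'side15': np.float64(69.3), 'side16': np.float64(69.3), 'side20': np.float64(44.0), 'side21': np.float64(54.0), 'side24': np.float64(52.9)}
A 35.8 B 69.3 mid 52.55
```

Request:
arm_command(commands=[[3,[0,0,0],0],[3,[0,0,0],0],[3,[0,0,0],0],[3,[0,0,0],0],[3,[0,0,0],0],[3,[0,0,0],0]])

```text
clock: 27.4
position: [0.5634, -0.0351, 0.1471]
ee_rot: [-0.705, 0.708, -0.024, 0.024]
contact_force: [-5.2, -3.5, 6.7]
width: 0.0335
```

```bash
python3 - <<'E'
from h import *
S=snap('side','side25')
s=manip.get_state();print(s['clock'],s['position'],s['contact_force'],s['moment'],s['width'])
cv2.imwrite('pics/s25.png',S['pixels'][60:320,180:500,::-1].repeat(2,0).repeat(2,1))
E
python3 ang3.py side21 side25
```

```text
27.45 [ 0.56338307 -0.03506894  0.14711423] [-5.18591156 -3.86500701  6.45662287] [-0.68072773  0.74567086 -0.20556333] 0.03338209079209847
[ 1.64300e+00  1.02866e+02  5.20550e+01  1.20000e-02 -7.00000e-03] rms 0.37
{'side0': np.float64(10.4), 'side8': np.float64(35.9), 'side13': np.float64(74.0), 'side19': np.float64(35.7), 'side15': np.float64(69.3), 'side16': np.float64(69.3), 'side20': np.float64(44.0), 'side21': np.float64(54.0), 'side25': np.float64(52.8)}
A 35.8 B 69.3 mid 52.55
```

View pics/s25.png

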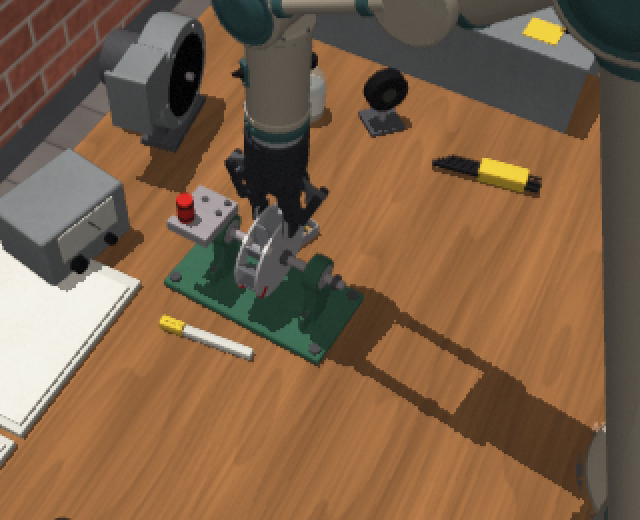

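The pin stands upright in the notch (crop 185,207), the fingers hold the impeller, and the pen, tin and other items in view look unmoved. Handing in.

```bash
python3 -c "
from rig import manip
print(manip.sign_off())"
```

```text
the job is handed in; nothing more can be done
None
```

The lock pin is parked upright in the notch with its knob on the bracket. The fingers hold the impeller still with its heavy side straight down to within about 1°, ready for you to mark.

- **Finding the heavy side:** Freed by the pin, the impeller rolled to rest at 35.8°. I turned it past and let it roll back, and it stopped at 69.3°. A second turn from the first side came to rest at 35.7°, so the rests repeat. Straight down is midway, at 52.6°.
- **Last checks:** The final picture put the impeller at 52.8°, and it had not moved over about 0.6 s of holding. The job took about 27.5 s, the wrist readings I took stayed under about 10 N, and the bench items in the last picture looked unmoved.
- **What disagreed:** Read directly, the blue and red marks differ by up to about 5°, so I fitted them together. At the final pose only red was visible, as blue was hidden. That leaves about 1° of uncertainty. The yellow mark also started about 10° off the top by my reading, but only the turn between the rests was used.

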